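# Pack the jigging lures and screw the canister shut

### The job

Clear the jigging lures off the shelf: every straight one goes into the white screw-top canister, every bent one is a reject and goes into the metal scrap bin. Then set the grey lid on the canister and screw it down clockwise until it is just snug, with the rubber ring lightly squeezed, but do not overtighten it. Leave the other tackle on the shelf where it is.

Things in the scene. Friction and masses are not known exactly. Their poses are not given: they have to be found in the camera images.
- canister: White screw-top canister, fixed by a frame of battens (182 square, 14 high). Square body 150 x 150, 58 high; round neck 118 outside, 108 inside; inner floor 6 above the shelf. Origin: centre of its underside, z up. Two thread ribs on the neck, each 150 degrees of arc, reach 136 across; the two gaps between them lie along the canister's +x and -x, each marked by two pips on the shoulder.
- canister_mouth (a point): Centre of the rim, 95 above the shelf. With the lid's bar in line with the pips (canister's x, within 10 degrees, either way round) the lid drops over the neck and sits on the rim, its origin 74 above the shelf. At another angle it stands up to 15 higher, on the ribs, and drops in when turned clockwise (seen from above).
- thread_end (a point): Same point; its x axis is the line of the lid's bar when wound hard to the stop, 159 degrees clockwise from the canister's x (the start, where the lid drops in); marked by a single long bar moulded on the shoulder at either side. With its bar turned to within 0.15 rad of this line the lid is overtightened.
- lid: Grey screw lid, 150 across, 0.2 kg, starts lying right way up on the shelf. Skirt and top 29 high; a straight grip bar on top, 100 long, 18 wide, 29 high, so 58 high in all. Two lugs inside the skirt lie under the ends of the bar; a rubber ring inside rests on the rim. Origin: centre of the skirt's lower edge; x along the bar, z up. Screws down clockwise seen from above.
- lid_bar (a point): On the lid's axis, 52 above its origin: where to grip the bar. From the start the lid turns freely (under 0.05 Nm) for about 126 degrees, sinking under 1 mm in all; then torque climbs, felt best turning slowly (5 degrees/s): about 0.2 Nm at 133 degrees, 0.5 at 137, 0.9 at 141, 1.5 at 145, 2 at 149. Snug is 0.25 to 1.5 Nm, 133 to 145 degrees. It stays where it is left.
- scrap_bin: Low open sheet-metal bin, fixed, 180 x 150 outside (x by y), 50 high, walls and floor 5. Origin: centre of its underside, z up.
- straight1: Cast-metal jigging lure, plain grey, straight (sound): a bar 20 wide, 15 thick, tapering at both ends, 97 long over its two wire eyes, about 0.11 kg. Starts lying flat on the shelf. Origin: middle of its underside; x along its length, z up. May be absent.
- straight2: Cast-metal jigging lure, plain grey, straight (sound): a bar 20 wide, 15 thick, tapering at both ends, 97 long over its two wire eyes, about 0.11 kg. Starts lying flat on the shelf. Origin: middle of its underside; x along its length, z up. May be absent.
- straight3: Cast-metal jigging lure, plain grey, straight (sound): a bar 20 wide, 15 thick, tapering at both ends, 97 long over its two wire eyes, about 0.11 kg. Starts lying flat on the shelf. Origin: middle of its underside; x along its length, z up. May be absent.
- straight4: Cast-metal jigging lure, plain grey, straight (sound): a bar 20 wide, 15 thick, tapering at both ends, 97 long over its two wire eyes, about 0.11 kg. Starts lying flat on the shelf. Origin: middle of its underside; x along its length, z up. May be absent.
- bent1: The same lure, bent (a reject): a straight leg 52 long, 20 wide, 15 thick, tapering to an eye that ends at x = -48, and from x = +24 a second leg 56 long, bent 54 degrees towards +y. Starts lying flat. Origin: underside of the middle of the straight leg, where it is best gripped; x along that leg to the bend, z up. May be absent.
- bent2: The same lure, bent (a reject): a straight leg 52 long, 20 wide, 15 thick, tapering to an eye that ends at x = -48, and from x = +24 a second leg 56 long, bent 54 degrees towards +y. Starts lying flat. Origin: underside of the middle of the straight leg, where it is best gripped; x along that leg to the bend, z up. May be absent.
- bent3: The same lure, bent (a reject): a straight leg 52 long, 20 wide, 15 thick, tapering to an eye that ends at x = -48, and from x = +24 a second leg 56 long, bent 54 degrees towards +y. Starts lying flat. Origin: underside of the middle of the straight leg, where it is best gripped; x along that leg to the bend, z up. May be absent.
- spoon_lure: Bystander: silver spoon lure, 90 x 28, 8 high. Origin: middle of its underside.
- ice_rod: Bystander: short ice rod, 420 long, cork handle 25 thick. Origin: under the butt end of the handle; x towards the tip.
- stone_sinker: Bystander: grey stone sinker, 80 long, 56 thick. Origin: on its underside near the middle.
- squid_jig: Bystander: blue squid jig, 110 long, 24 thick. Origin: under the middle of its body.

How it is judged:
On the way, in this order (a step that is already met when the one before it is completed fails the run):
1. every straight lure lies in the canister (horizontal distance between each of straight1, straight2, straight3, straight4 and canister below 0.054 m and z of each of straight1, straight2, straight3, straight4 in the frame of canister below 0.075 m), for 0.2 s.
2. the lid sits down level on the canister's rim (horizontal distance between lid and canister below 0.006 m and z of lid in the frame of canister below 0.0765 m and angle between lid's own z axis and vertical below 0.05 rad), for 0.2 s.
At the end, for the whole second after the job is handed in: Straight lures in the canister, bent ones at rest in the scrap bin; the lid level on the rim (within 6 mm of its axis), let go, clamped with over 12 N of contact force (from about 132 degrees of turn) and its bar more than 0.15 rad short of the end of the thread (all of step 1 and all of step 2 and x of bent1 in the frame of scrap_bin between -0.085 and 0.085 m and y of bent1 in the frame of scrap_bin between -0.07 and 0.07 m and z of each of bent1, bent2, bent3 in the frame of scrap_bin below 0.045 m and linear speed of each of bent1, bent2, bent3 below 0.03 m/s and x of bent2 in the frame of scrap_bin between -0.085 and 0.085 m and y of bent2 in the frame of scrap_bin between -0.07 and 0.07 m and x of bent3 in the frame of scrap_bin between -0.085 and 0.085 m and y of bent3 in the frame of scrap_bin between -0.07 and 0.07 m and contact force between lid and canister above 12 N and not (angle between the x axis of lid and the x axis of thread_end, either way round below 0.15 rad) and angular speed of lid below 0.1 rad/s and contact force between the fingers and lid below 0.5 N); the robot touches nothing.
It fails at once if the lid is overtightened: its bar is turned to within 0.15 rad of the end of the thread while it is clamped (horizontal distance between lid and canister below 0.006 m and z of lid in the frame of canister below 0.0765 m and angle between lid's own z axis and vertical below 0.05 rad and angle between the x axis of lid and the x axis of thread_end, either way round below 0.15 rad and contact force between lid and canister above 40 N).
It fails at once if the spoon lure is pushed more than 3 cm from its place (distance of spoon_lure from where it was at the start of the episode above 0.03 m).
It fails at once if the ice rod is pushed more than 3 cm from its place (distance of ice_rod from where it was at the start of the episode above 0.03 m).
It fails at once if the stone sinker is pushed more than 3 cm from its place (distance of stone_sinker from where it was at the start of the episode above 0.03 m).
It fails at once if the squid jig is pushed more than 3 cm from its place (distance of squid_jig from where it was at the start of the episode above 0.03 m).
Of straight1, straight2, straight3, straight4 only 2 to 3 are there at a start; the rules pass over those that are not, and their reading is None.
Of bent1, bent2, bent3 only 1 to 2 are there at a start; the rules pass over those that are not, and their reading is None.
At some moment in a run one of straight1, straight2, straight3, straight4, bent1, bent2, bent3 may be knocked a few centimetres aside while the robot is not near it.
Once in a run the grip may slacken for a moment while it holds something.
It also fails if it takes over 210 s, if anything falls off the work surface, if the arm or the gripper's body presses on something with over 40 N, if the wrist force passes 120 N, or if a joint passes its speed limit or range.

### The arm

A 6-joint arm with a two-finger parallel gripper is mounted at the origin on the work surface. World frame = base frame: x ahead of the robot, y to its left, z up, the work surface at z = 0. Lengths are in m, angles in rad, forces in N, time in s.
With the tool pointing down it reaches from about 0.275 to 0.75 m from the base axis. Payload 10.2 kg.
Tool frame: the origin (TCP) lies midway between the tips of the shut fingers; the grasp point (between the pads) lies ctrl.grip_point_offset behind it (ctrl.grip_point_offset is the distance from the TCP to the grasp point, in m); x points along the fingers, z is the direction in which the jaws open and shut, and the axes are right-handed (so a half turn about x gives the same grasp; the last joint's range is limited). The gripper opens to 88 mm and grips with 3 to 60 N. Pads are 18 mm wide; open, the fingers measure 123 mm over their backs; the gripper's body (75 mm by 187 mm) begins 45 mm behind the grasp point.
Start: joints at [1.073, 0.313, 1.498, -0, 1.331, -0.223], TCP at [0.142, 0.505, 0.239] pointing down, gripper open.
Joint ranges: [-2.94, 2.94], [-0.97, 2.17], [0.19, 2.56], [-1.23, 4.37], [0.02, 3.11], [-2.88, 2.88]. Speed limits (rad/s): [2.39, 2.39, 3.01, 3.14, 3.14, 3.14].

### API

Orientations are given as a unit quaternion [x, y, z, w].
In Python, from station import ctrl gives the robot as it stands. The module is installed in compiled form; this text tells all that it offers. Calls block until the motion is done:
- ctrl.movep(position, orientation): joint-space move of the TCP to a pose.
- ctrl.move_straight(position, rot=None, feed=0.15, contact_N=None): straight line of the TCP; rot=None keeps the orientation; feed is the mean speed in m/s. With contact_N (N) it stops when the force on the tool has changed by that much, and returns True; else False.
- ctrl.goto_joints(angles): joint-space move.
- ctrl.open_gripper() and ctrl.grab(f_grip=None): open the fingers fully, or close them until they stop; f_grip is the grip in N (None keeps the last).
- ctrl.pause(seconds).
- ctrl.ik(position, orientation): joint angles nearest the present ones, or None.
- ctrl.read_camera(name): name is "scene" or "top" or "wrist"; returns the picture (420x560x3 uint8, red, green, blue); there is no depth.
- ctrl.camera_info(name): a dict with "fx", "fy", "cx", "cy" (pixels), "R" (3x3) and "t" (3): a world point X has camera coordinates R X + t. Camera axes: x right, y down, z forward; pixel columns grow to the right and rows downward; lengths in m; the calibration is good to about 2 mm. A picture is of the moment at which its call begins: read the wrist's pose just before it. camera_info takes no time and is no camera call; for the wrist camera it gives the pose at the moment of the call.
A pose or a line that the arm cannot do raises ctrl.MotionError and nothing moves.
- ctrl.close_job(): hands the job in, once; it reports no verdict.
Readings, each from a call of its own:
- ctrl.read_time_s(): time.
- ctrl.read_joints(): joint angles.
- ctrl.read_dq(): joint speeds.
- ctrl.read_effort(): joint torques, N m.
- ctrl.read_position(): TCP position.
- ctrl.read_eef_rot(): TCP orientation.
- ctrl.read_wrist_force(): force on the tool from outside, world axes, zero at the start.
- ctrl.read_torque(): the same for the moment, N m.
- ctrl.read_grip_width(): finger opening in m.
Only numpy, scipy, OpenCV 4.12 (cv2) and the standard library are available. Lean on these libraries where they do the work, as an engineer would, in place of code of your own. Each camera call takes 0.05 s, during which the arm holds its last target.

## Working session

There is one attempt and no reset: what is moved stays moved. The work goes in short steps, each a Python script; the robot and the scene stay as the last script left them, time stands still between calls to the robot, and variables do not carry over. Pictures are saved under pics/ and viewed, and the job is handed in when it is done.

```bash
mkdir -p pics; ls; python3 - <<'E'
from station import ctrl
import cv2,numpy as np
for n in ["scene","top","wrist"]:
    i=ctrl.camera_info(n); im=ctrl.read_camera(n)
    cv2.imwrite(f"pics/a_{n}.png",cv2.resize(im[:,:,::-1],(800,600),interpolation=cv2.INTER_CUBIC))
    cv2.imwrite(f"pics/raw_{n}0.png",im[:,:,::-1])
    print(n,i)
print(ctrl.read_time_s(),ctrl.grip_point_offset,ctrl.read_eef_rot(),ctrl.read_wrist_force())
E
```

```text
pics
scene {'fx': 472.4185436128695, 'fy': 472.4185436128695, 'cx': 287.4256714114796, 'cy': 213.90495211387352, 'R': array([[-0.76546873,  0.6433751 ,  0.01122924],
       [ 0.37850281,  0.464307  , -0.80072132],
       [-0.52037798, -0.60867683, -0.59893178]]), 't': array([ 0.42453719, -0.1607957 ,  1.42445682])}
top {'fx': 531.6385662294623, 'fy': 531.6385662294623, 'cx': 278.40576502374125, 'cy': 206.92002434049604, 'R': array([[-0.00718083, -0.9999667 ,  0.0038787 ],
       [-0.99252205,  0.00665461, -0.12188397],
       [ 0.1218541 , -0.00472492, -0.99253678]]), 't': array([0.01717247, 0.56624063, 1.25998838])}
wrist {'fx': 308.5178506171822, 'fy': 308.5178506171822, 'cx': 280.2440256279959, 'cy': 205.4939619484372, 'R': array([[ 0.27167548,  0.96238803, -0.00130701],
       [ 0.91986605, -0.25927211,  0.29432028],
       [ 0.28291144, -0.08116187, -0.95570595]]), 't': array([-0.52462351, -0.03946434,  0.38968451])}
0.15 0.0187 [-0.42695091  0.56407109  0.42667661  0.563457  ] [1.35119864 0.82987474 0.60829394]
```

View pics/a_top.png

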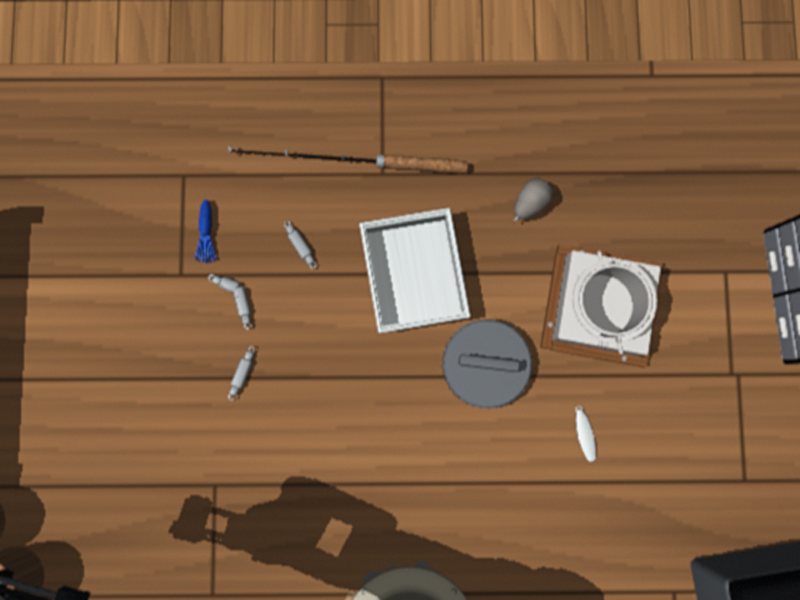

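View pics/a_scene.png

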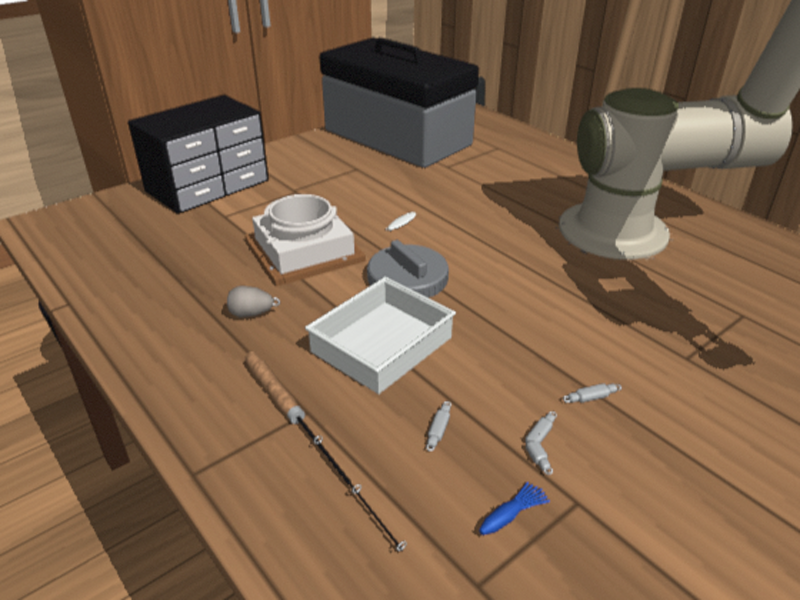

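View pics/a_wrist.png

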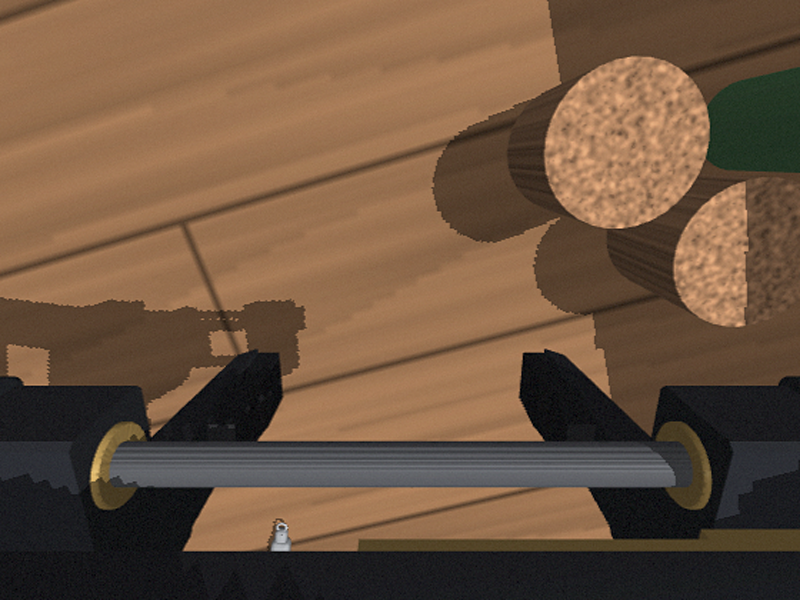

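```bash
cat > h.py <<'E'
from station import ctrl
import cv2,numpy as np
from scipy.spatial.transform import Rotation as Ro
def ray(i,u,v):
    R=np.array(i['R']);t=np.array(i['t'])
    d=R.T@np.array([(u-i['cx'])/i['fx'],(v-i['cy'])/i['fy'],1.]); return -R.T@t,d
def plane(i,u,v,z):
    c,d=ray(i,u,v); return c+d*(z-c[2])/d[2]
def proj(i,X):
    p=np.array(i['R'])@np.array(X)+np.array(i['t']); return np.array([i['fx']*p[0]/p[2]+i['cx'],i['fy']*p[1]/p[2]+i['cy']])
def tri(obs):
    A=np.zeros((3,3));b=np.zeros(3);L=[]
    for i,u,v in obs:
        c,d=ray(i,u,v);d/=np.linalg.norm(d);P=np.eye(3)-np.outer(d,d);A+=P;b+=P@c;L.append((P,c))
    X=np.linalg.solve(A,b); return X,[np.linalg.norm(P@(X-c)) for P,c in L]
def quat(a): # jaw axis yaw a, pointing down
    x=np.array([0,0,-1.]);z=np.array([np.cos(a),np.sin(a),0]);y=np.cross(z,x)
    return Ro.from_matrix(np.c_[x,y,z]).as_quat()
def yaw():
    z=Ro.from_quat(ctrl.read_eef_rot()).as_matrix()[:,2]; return np.arctan2(z[1],z[0])
def snap(n,name=None):
    i=ctrl.camera_info(n);im=ctrl.read_camera(n)
    if name: cv2.imwrite(f'pics/{name}.png',np.ascontiguousarray(im[:,:,::-1]))
    return i,im
def greymask(im,s=60,vmin=60):
    h=cv2.cvtColor(im,cv2.COLOR_RGB2HSV); return ((h[:,:,1]<s)&(h[:,:,2]>vmin)).astype(np.uint8)*255
def blobs(m,amin=100,amax=1e9):
    n,l,st,c=cv2.connectedComponentsWithStats(m)
    return [(k,st[k],c[k],(l==k)) for k in range(1,n) if amin<st[k][4]<amax]
E
python3 - <<'E'
from h import *
for n in ['top','scene']:
    im=cv2.imread(f'pics/raw_{n}0.png')[:,:,::-1].copy()
    i=ctrl.camera_info(n)
    m=greymask(im)
    cv2.imwrite(f'pics/m_{n}.png',m)
    print(n,-np.array(i['R']).T@i['t'])
    for k,st,c,mm in blobs(m,60,20000):
        P=plane(i,*c,0.0075)
        print(st,c.round(1),P.round(3))
i=ctrl.camera_info('wrist');print(-i['R'].T@i['t'],yaw())
E
```

```text
top [0.40859487 0.01935714 1.31953385]
[360 125  26  30 503] [372.3 138.6] [ 0.742 -0.225  0.008]
[ 251  145   79   88 5173] [289.8 189. ] [ 0.615 -0.016  0.008]
[ 535  153   25   53 1035] [548.4 179.4] [ 0.635 -0.664  0.008]
[199 155  22  33 252] [209.6 170.9] [0.662 0.185 0.008]
[ 387  175   76   74 4339] [424.7 211.8] [ 0.555 -0.351  0.008]
[145 192  31  39 365] [164.4 207.2] [0.571 0.296 0.008]
[542 204  18  48 701] [551.7 226.7] [ 0.516 -0.664  0.008]
[ 310  224   63   62 3042] [340.7 254.3] [ 0.451 -0.139  0.008]
[160 242  18  37 256] [168.7 260.3] [0.439 0.283 0.008]
[403 284  14  40 353] [409.4 304.1] [ 0.329 -0.304  0.008]
[ 247  397   79   23 1149] [286.1 409.2] [ 0.085 -0.002  0.008]
[484 396  27  24 411] [496.3 410.2] [ 0.079 -0.502  0.008]
scene [1.12708752 0.66855578 0.71963268]
[160   0   8  23 123] [163.5  10.8] [-0.206 -2.033  0.007]
[182   0   7  19  99] [185.2   8.7] [-0.331 -1.997  0.007]
[ 414    0  146  134 7996] [496.1  85.9] [-0.689 -0.182  0.007]
[ 226   53  108   64 4137] [279.6  85.3] [-0.014 -0.724  0.007]
[ 116   80   71   68 3059] [151.7 112.8] [ 0.496 -0.807  0.007]
[ 391  126   78   56 2868] [430.4 157.1] [-0.01  -0.002  0.007]
[ 177  136   71   56 2809] [211.3 162.5] [ 0.519 -0.389  0.007]
[270 148  21  14 119] [280.7 154.4] [ 0.331 -0.298  0.007]
[ 214  168  105  108 6596] [270.8 222.6] [ 0.563 -0.054  0.007]
[159 200  37  22 569] [174.3 210.7] [ 0.721 -0.246  0.007]
[394 268  41  14 318] [413.8 274.8] [0.438 0.285 0.007]
[298 281  18  35 313] [306.6 297.8] [0.662 0.188 0.007]
[201 284  13  13 110] [206.6 289.8] [0.806 0.04  0.007]
[368 288  22  44 467] [377.8 308.8] [0.572 0.3   0.007]
[0.06858905 0.52629796 0.38342842] 1.2960323343527258
```

View pics/m_top.png

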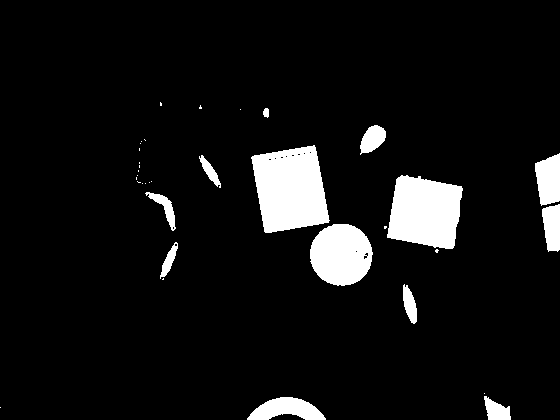

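```bash
python3 - <<'E'
from h import *
i=ctrl.camera_info('wrist');print(plane(i,196,368,0.007))
print(proj(ctrl.camera_info('top'),[0.24,0.45,0]))
t=ctrl.camera_info('top')
for uv in [(0,0),(560,0),(0,420),(560,420)]: print(plane(t,*uv,0)[:2])
s=ctrl.camera_info('scene')
for uv in [(560,300),(560,420),(400,420)]: print(plane(s,*uv,0)[:2])
# move wrist cam: above centre of lures, see bearing of objects
for k,(p,a) in enumerate([((0.42,0.24,0.33),0.0),((0.32,0.36,0.33),1.3)]):
    try:
        ctrl.movep(p,quat(a)); ctrl.pause(0.2)
        i,im=snap('wrist',f'w{k}')
        print(k,-i['R'].T@i['t'],ctrl.read_joints(),ctrl.read_time_s())
        for kk,st,c,mm in blobs(greymask(im),100,20000): print(st,plane(i,*c,.0075).round(3))
    except ctrl.MotionError as e: print(e)
E
python3 -c "
import cv2,numpy as np
a=cv2.imread('pics/w0.png');b=cv2.imread('pics/w1.png')
cv2.imwrite('pics/w01.png',cv2.resize(np.hstack([a,b]),(800,300)))"
```

```text
[0.39468208 0.30035235 0.007     ]
[ 98.92104603 343.65166202]
[1.12179245 0.73872185]
[ 1.11429865 -0.73198628]
[0.06438046 0.67898526]
[ 0.05342424 -0.65570312]
[0.25670477 0.51958847]
[0.51814629 0.64188145]
[0.71789931 0.47615522]
0 [0.41911717 0.31717615 0.47494813] [2.77457567e-01 1.69760408e-01 1.44420529e+00 1.45094431e-05
 1.52781504e+00 2.76268784e-01] 1.8667
[ 343   90   70   54 1046] [0.571 0.299 0.008]
[261 118  62  31 688] [0.436 0.285 0.008]
[404 180  59  35 665] [0.659 0.187 0.008]
[   0  235   94   35 2325] [0.022 0.087 0.008]
[410 259  45  46 934] [0.688 0.046 0.008]
[ 331  270   50   39 1412] [0.543 0.018 0.008]
[   79   310   403    68 16064] [ 0.443 -0.071  0.008]
1 [0.24658174 0.38050205 0.47504444] [ 5.99211726e-01  1.64893151e-01  1.44981553e+00  3.78365517e-06
  1.52696002e+00 -6.99224966e-01] 3.0417
[   0    0   49   91 3415] [0.061 0.064 0.008]
[249 215  14  55 525] [0.435 0.285 0.008]
[261 283  26  26 299] [0.544 0.283 0.008]
[   77   313   397    73 12240] [0.608 0.238 0.008]
[219 346  42  30 453] [0.658 0.186 0.008]
```

View pics/w01.png

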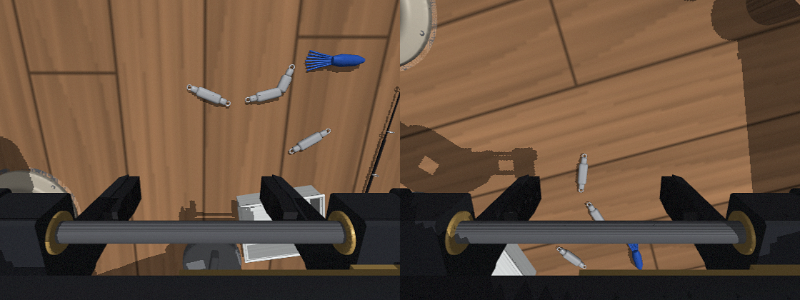

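```bash
cat >> h.py <<'E'
def lure(i,mm,z=0.0075):
    cs,_=cv2.findContours(mm.astype(np.uint8),cv2.RETR_EXTERNAL,cv2.CHAIN_APPROX_NONE)
    c=max(cs,key=cv2.contourArea).reshape(-1,2)
    P=np.array([plane(i,u,v,z)[:2] for u,v in c])
    r=cv2.minAreaRect((P*1000).astype(np.float32)); box=cv2.boxPoints(r)/1000
    (cx,cy),(w,h),_=r
    e=box[1]-box[0] if np.linalg.norm(box[1]-box[0])>np.linalg.norm(box[2]-box[1]) else box[2]-box[1]
    return np.array([cx,cy])/1000,np.arctan2(e[1],e[0])%np.pi,max(w,h),min(w,h),P
E
python3 - <<'E'
from h import *
T=ctrl.camera_info('top');S=ctrl.camera_info('scene')
tp=cv2.imread('pics/raw_top0.png')[:,:,::-1].copy();sc=cv2.imread('pics/raw_scene0.png')[:,:,::-1].copy()
def find(i,im,xy,s=60):
    bs=blobs(greymask(im,s),100,1600)
    return min(bs,key=lambda b:np.linalg.norm(plane(i,*b[2],.0075)[:2]-xy))
for xy in [(0.437,0.285),(0.662,0.187),(0.572,0.297)]:
    a=find(T,tp,xy);b=find(S,sc,xy)
    print(xy,tri([(T,*a[2]),(S,*b[2])]),[x if np.isscalar(x) else x.round(4) for x in lure(T,a[3])[:4]],[x if np.isscalar(x) else x.round(4) for x in lure(S,b[3])[:4]])
# views of lid/canister
views={'c0':((0.555,-0.40,0.25),0.0),'c1':((0.50,-0.33,0.25),-1.9),'l0':((0.451,-0.20,0.22),0.0),'l1':((0.40,-0.13,0.22),-1.57)}
import pickle;D={}
for k,(p,a) in views.items():
    for aa in (a,):
      try:
        ctrl.movep(p,quat(aa)); ctrl.pause(0.3); i,im=snap('wrist',k); D[k]=i; print(k,(-i['R'].T@i['t']).round(3),ctrl.read_time_s())
      except ctrl.MotionError as e: print(k,e)
pickle.dump(D,open('views.pkl','wb'))
E
python3 -c "
import cv2,numpy as np
a=[cv2.imread(f'pics/{k}.png') for k in ['c0','c1','l0','l1']]
cv2.imwrite('pics/cl.png',cv2.resize(np.vstack([np.hstack(a[:2]),np.hstack(a[2:])]),(800,600),interpolation=cv2.INTER_AREA))"
```

```text
(0.437, 0.285) (array([0.43889664, 0.28416767, 0.00760389]), [np.float64(0.0009887125861657593), np.float64(0.0009887125861657922)]) [array([0.4396, 0.283 ]), np.float32(2.7281854), 95.41697692871094, 21.05537986755371] [array([0.4371, 0.2851]), np.float32(2.7435477), 97.79119873046875, 27.883726119995117]
(0.662, 0.187) (array([0.6613325 , 0.1858723 , 0.00603845]), [np.float64(0.0010959622410525495), np.float64(0.0010959622410526165)]) [array([0.6609, 0.1843]), np.float32(0.55648214), 95.43209838867188, 21.437538146972656] [array([0.6604, 0.187 ]), np.float32(0.5633188), 99.54776763916016, 21.263219833374023]
(0.572, 0.297) (array([0.57052105, 0.29765488, 0.00502279]), [np.float64(0.0010905453395192786), np.float64(0.0010905453395193279)]) [array([0.5714, 0.2954]), np.float32(0.64126074), 117.64032745361328, 39.33649444580078] [array([0.5686, 0.2969]), np.float32(0.6485271), 116.82916259765625, 39.06372833251953]
c0 [ 0.555 -0.323  0.395] 6.2083
c1 [ 0.572 -0.354  0.395] 8.2333
l0 [ 0.451 -0.124  0.365] 10.15
l1 [ 0.476 -0.13   0.365] 11.95
```

View pics/cl.png

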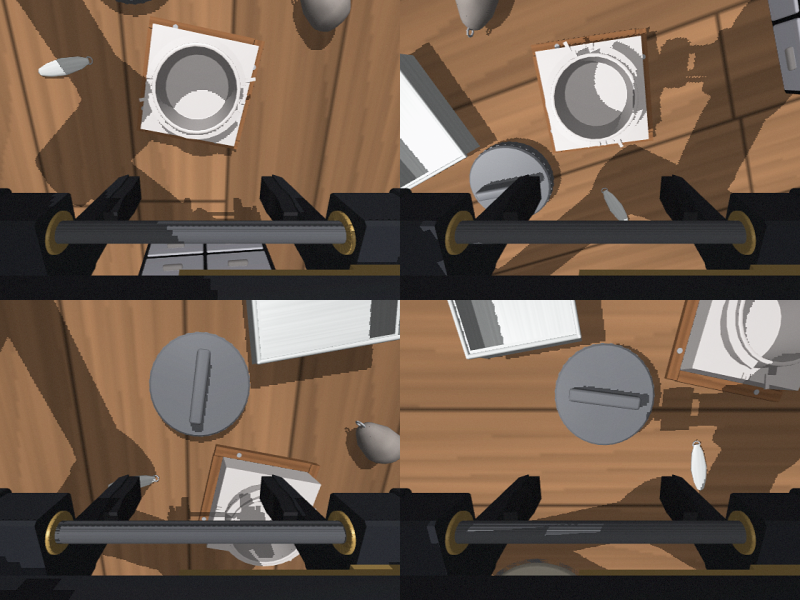

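```bash
python3 -c "
import cv2,numpy as np
a=cv2.imread('pics/c0.png')[20:220,185:385];b=cv2.imread('pics/c1.png')[40:240,165:365]
cv2.imwrite('pics/cc.png',np.hstack([cv2.resize(x,(400,400),interpolation=cv2.INTER_CUBIC) for x in (a,b)]))
a=cv2.imread('pics/l0.png')[30:210,190:370];b=cv2.imread('pics/l1.png')[40:220,195:375]
cv2.imwrite('pics/ll.png',np.hstack([cv2.resize(x,(400,400),interpolation=cv2.INTER_CUBIC) for x in (a,b)]))
"
```

```text
(no output)
```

View pics/cc.png

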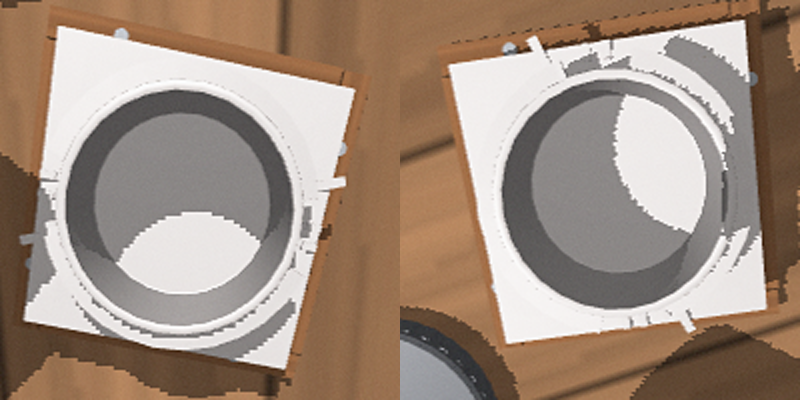

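View pics/ll.png

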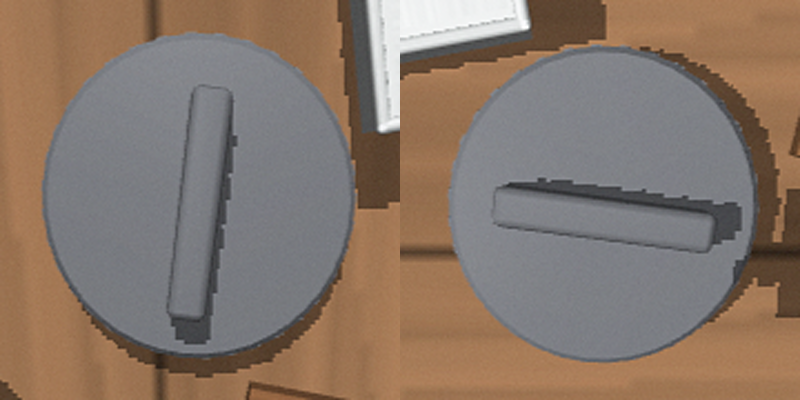

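```bash
cat > meas.py <<'E'
from h import *
import pickle
from scipy.optimize import least_squares
D=pickle.load(open('views.pkl','rb'))
c0,c1,l0,l1=[D[k] for k in ('c0','c1','l0','l1')]
q0=[(185+x/2,20+y/2) for x,y in [(55,28),(355,88),(288,370),(24,320)]]
q1=[(165+x/2,40+y/2) for x,y in [(50,65),(345,22),(368,308),(105,343)]]
T=ctrl.camera_info('top')
P=[]
for p in q0:
    X0=plane(c0,*p,.058); uv=proj(c1,X0); j=np.argmin([np.linalg.norm(uv-np.array(r)) for r in q1])
    print(X0.round(4),plane(c1,*q1[j],.058).round(4),tri([(c0,*p),(c1,*q1[j])])[0].round(4)); P.append((X0+plane(c1,*q1[j],.058))/2)
P=np.array(P);print('centre',P.mean(0)); 
for k in range(4):
    e=P[(k+1)%4]-P[k]; print('edge',np.degrees(np.arctan2(e[1],e[0]))%90,np.linalg.norm(e))
def rim(i,name,u0,v0,r0,r1,z,lo=1):
    g=cv2.imread(f'pics/{name}.png',0).astype(float); g=cv2.GaussianBlur(g,(3,3),0.7);pts=[]
    for a in np.radians(np.arange(0,360,4)):
        rr=np.arange(r0,r1,.25); s=np.array([cv2.getRectSubPix(g.astype(np.float32),(1,1),(float(u0+r*np.cos(a)),float(v0+r*np.sin(a))))[0,0] for r in rr])
        d=np.gradient(s); k=np.argmax(d*lo)
        if abs(d[k])>5: pts.append((u0+rr[k]*np.cos(a),v0+rr[k]*np.sin(a)))
    pts=np.array(pts);W=np.array([plane(i,*p,z)[:2] for p in pts])
    f=lambda q:np.hypot(W[:,0]-q[0],W[:,1]-q[1])-q[2]
    s=least_squares(f,[*W.mean(0),.055],loss='soft_l1',f_scale=.001)
    return s.x,np.median(np.abs(f(s.x))),len(pts)
print(rim(c0,'c0',185+178/2,20+206/2,50,62,.095)); print(rim(c1,'c1',165+212/2,40+196/2,50,62,.095)) 
for (i,n,u,v) in [(c0,'c0',274,123),(c1,'c1',271,138)]:
  a=[rim(i,n,u,v,50,62,z)[0] for z in (.085,.095,.105)]; print(np.round(a,4))
# lid top edge z=.029 radius .075
for (i,n,u,v) in [(l0,'l0',190+198/2*.9,30+195/2*.9),(l1,'l1',195+203/2*.9,40+204/2*.9)]:
  g=[rim(i,n,u,v,62,78,z,lo=s) for z in (.019,.029,.039) for s in (1,)];print(n,[(np.round(x[0],4),round(x[1],5)) for x in g])
# bar corners (top z .058)
b0=[(190+x*.45,30+y*.45) for x,y in [(192,87),(231,89),(206,318),(168,315)]]
b1=[(195+x*.45,40+y*.45) for x,y in [(95,187),(313,213),(309,251),(95,221)]]
for i,b in((l0,b0),(l1,b1)):
    Q=np.array([plane(i,*p,.058) for p in b]);print('bar',Q.mean(0),Q.round(4).tolist())
E
python3 meas.py
```

```text
[ 0.4884 -0.252   0.058 ] [ 0.4898 -0.2501  0.058 ] [ 0.4915 -0.2539  0.0689]
[ 0.637  -0.2789  0.058 ] [ 0.6356 -0.28    0.058 ] [ 0.6368 -0.279   0.0556]
[ 0.6103 -0.4267  0.058 ] [ 0.6064 -0.4262  0.058 ] [ 0.6054 -0.4206  0.0805]
[ 0.4617 -0.3975  0.058 ] [ 0.461  -0.3987  0.058 ] [ 0.4594 -0.3993  0.0515]
centre [ 0.54879187 -0.33877097  0.058     ]
edge 79.09016191825377 0.14990029767388396
edge 79.24001496573095 0.14960105043912394
edge 79.09067143176748 0.1497130542163814
edge 79.31172494218924 0.14960298867962282
(array([ 0.54889975, -0.33791042,  0.05381251]), np.float64(0.00010529610721128971), 90)
(array([ 0.54891284, -0.33817954,  0.05380765]), np.float64(0.00012904910624333965), 88)
[[ 0.5487 -0.3384  0.0556]
 [ 0.5489 -0.3379  0.0538]
 [ 0.5491 -0.3374  0.052 ]]
[[ 0.5482 -0.3376  0.0556]
 [ 0.5489 -0.3382  0.0538]
 [ 0.5497 -0.3387  0.052 ]]
l0 [(array([ 0.4509, -0.1454,  0.074 ]), np.float64(0.00067)), (array([ 0.4509, -0.1447,  0.0719]), np.float64(0.00065)), (array([ 0.4509, -0.144 ,  0.0698]), np.float64(0.00063))]
l1 [(array([ 0.4506, -0.1429,  0.0757]), np.float64(0.00117)), (array([ 0.4514, -0.1425,  0.0735]), np.float64(0.00114)), (array([ 0.4521, -0.1421,  0.0713]), np.float64(0.00111))]
bar [ 0.44969883 -0.13559589  0.058     ] [[0.447, -0.0875, 0.058], [0.4631, -0.0882, 0.058], [0.453, -0.184, 0.058], [0.4357, -0.1827, 0.058]]
bar [ 0.44977573 -0.13593913  0.058     ] [[0.463, -0.0888, 0.058], [0.452, -0.1838, 0.058], [0.4355, -0.183, 0.058], [0.4485, -0.0882, 0.058]]
```

```bash
cat >> h.py <<'E'
CAN=np.array([0.5489,-0.3380]); CX=np.radians(-10.8)
def findl(i,im,xy=None,amin=150,amax=1600):
    bs=blobs(greymask(im),amin,amax)
    return min(bs,key=lambda b:np.linalg.norm(plane(i,*b[2],.0075)[:2]-xy))
def wrap(a): return (a+np.pi/2)%np.pi-np.pi/2
def best_yaw(a,xy):  # choose a or a+pi keeping q6 = q1-yaw small
    q1=np.arctan2(xy[1],xy[0]); c=[a+k*np.pi for k in range(-3,4)]
    return min(c,key=lambda y:abs(q1-y))
def pick(xy,jaw,z=0.004,f=40,zc=0.12):
    y=best_yaw(jaw,xy)
    ctrl.movep([*xy,zc],quat(y)); hit=ctrl.move_straight([*xy,z],feed=0.12,contact_N=12)
    print('down',hit,ctrl.read_position().round(4)); ctrl.grab(f); print('w',ctrl.read_grip_width())
    ctrl.move_straight([*xy,0.2],feed=0.2); print('w up',ctrl.read_grip_width(),ctrl.read_time_s())
E
python3 - <<'E'
from h import *
i,im=snap('top','t1')
r=findl(i,im,(0.4385,0.284));A=lure(i,r[3]);print(A[:4])
r=findl(i,im,(0.661,0.186));B=lure(i,r[3]);print(B[:4])
r=findl(i,im,(0.572,0.297));C=lure(i,r[3]);
def bent(P):
    d=np.linalg.norm(P[:,None]-P[None],axis=2);a,b=np.unravel_index(d.argmax(),d.shape);out=[]
    print('span',d.max())
    for E1,E2 in ((P[a],P[b]),(P[b],P[a])):
        L=np.linalg.norm(E2-E1);u=(E2-E1)/L;n=np.array([-u[1],u[0]])
        x=(L*L+.072**2-.056**2)/(2*L);h=np.sqrt(max(.072**2-x*x,0))
        for s in (1,-1):
            Bp=E1+x*u+s*h*n
            def ds(p,q): 
                w=q-p;t=np.clip(((P-p)@w)/(w@w),0,1);return np.linalg.norm(P-p-t[:,None]*w,axis=1)
            dd=np.minimum(ds(E1,Bp),ds(E2,Bp)); e=(Bp-E1)/np.linalg.norm(Bp-E1)
            out.append((dd.std(),dd.max(),E1+.048*e,np.arctan2(e[1],e[0]),-s))
    for o in sorted(out,key=lambda o:o[0]): print(o)
bent(C[4])
xy=np.array([0.4387,0.284]);
pick(xy,A[1]-np.pi/2)
i,im=snap('wrist','g1')
E
```

```text
(array([0.43951959, 0.28289774]), np.float32(2.7281854), 95.41697692871094, 21.2696475982666)
(array([0.66094818, 0.18431586]), np.float32(0.55648214), 95.43209838867188, 21.437538146972656)
span 0.1176555416326431
(np.float64(0.0031070374751029375), np.float64(0.012766882081449353), array([0.56020202, 0.28686722]), np.float64(0.2710184534045632), 1)
(np.float64(0.0041589308012718595), np.float64(0.017178334153564827), array([0.58259282, 0.30302846]), np.float64(-2.162221972287049), -1)
(np.float64(0.01560524393336789), np.float64(0.053571910363049244), array([0.56310705, 0.33002529]), np.float64(-2.87057420018523), 1)
(np.float64(0.015673694367746936), np.float64(0.055232807879510244), array([0.54071624, 0.31386404]), np.float64(0.9793706813027443), -1)
down False [0.4391 0.2841 0.0046]
w 0.019475055582059666
w up 0.01905130582910918 16.8667
```

View pics/g1.png

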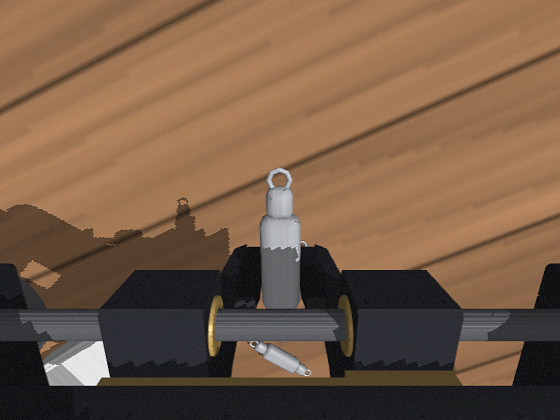

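```bash
cat >> h.py <<'E'
def drop(off):
    y=CX; xy=CAN+off*np.array([np.cos(y),np.sin(y)])
    ctrl.movep([*xy,0.2],quat(y)); print('w',ctrl.read_grip_width())
    h=ctrl.move_straight([*xy,0.1],feed=0.12,contact_N=15); ctrl.pause(.3)
    print(h,ctrl.read_position().round(4),'w',ctrl.read_grip_width()); ctrl.open_gripper(); ctrl.pause(.2)
    ctrl.move_straight([*xy,0.2],feed=0.25); print(ctrl.read_time_s())
E
python3 - <<'E'
from h import *
drop(-0.013)
# look: move back so canister in wrist view
ctrl.movep([CAN[0],CAN[1]-0.05,0.25],quat(0.0)); ctrl.pause(.2)
i,im=snap('wrist','d1'); i,t=snap('top','t2')
cv2.imwrite('pics/d1z.png',np.hstack([cv2.resize(im[20:220,185:385,::-1],(400,400)),cv2.resize(t[110:310,130:330,::-1],(400,400))]))
for k,st,c,m in blobs(greymask(t),150,1600): print(st,plane(i,*c,.0075).round(3))
E
```

```text
w 0.019728047990926322
False [ 0.5362 -0.3357  0.1004] w 0.019254597376224897
22.2833
[360 125  26  30 499] [ 0.742 -0.225  0.008]
[199 155  22  33 251] [0.662 0.185 0.008]
[145 192  31  39 365] [0.57  0.296 0.008]
[259 397  67  23 901] [ 0.089 -0.018  0.008]
[484 396  27  24 393] [ 0.079 -0.502  0.008]
```

View pics/d1z.png

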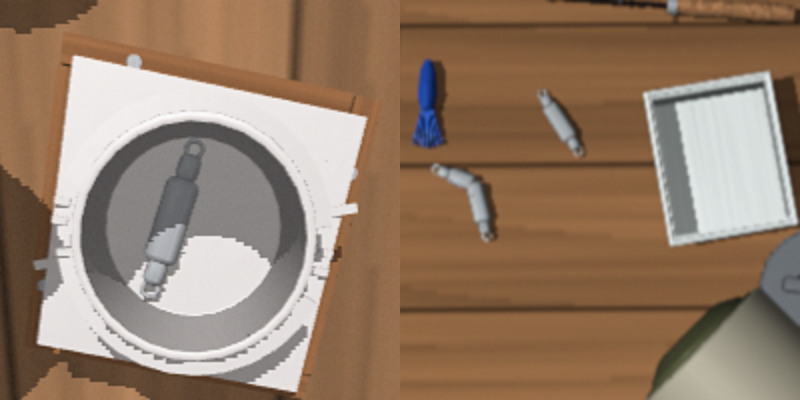

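```bash
python3 - <<'E'
from h import *
i,t=snap('top'); r=findl(i,t,(0.661,0.186));B=lure(i,r[3]);print(B[:4])
pick(np.array([0.6613,0.1855]),B[1]-np.pi/2)
if ctrl.read_grip_width()>0.015:
    drop(0.014)
ctrl.movep([CAN[0],CAN[1]-0.05,0.25],quat(0.0)); ctrl.pause(.2)
i,im=snap('wrist','d2'); i,t=snap('top','t3')
cv2.imwrite('pics/d2z.png',np.hstack([cv2.resize(im[20:220,185:385,::-1],(400,400)),cv2.resize(t[110:310,130:330,::-1],(400,400))]))
for k,st,c,m in blobs(greymask(t),150,1600): print(st,plane(i,*c,.0075).round(3))
E
```

```text
(array([0.66094818, 0.18431586]), np.float32(0.55648214), 95.43209838867188, 21.437538146972656)
down False [0.6618 0.1856 0.005 ]
w 0.01950690577975994
w up 0.019226063722800515 28.4583
w 0.019530590027900807
False [ 0.5627 -0.3407  0.1004] w 0.019375524470798284
33.5167
[360 125  26  30 499] [ 0.742 -0.225  0.008]
[145 192  31  39 366] [0.57  0.296 0.008]
[259 397  67  23 902] [ 0.088 -0.018  0.008]
[484 396  27  24 400] [ 0.079 -0.502  0.008]
```

View pics/d2z.png

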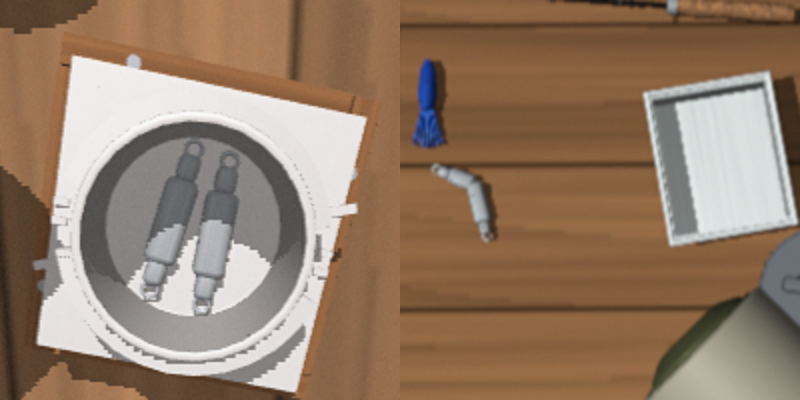

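```bash
cat >> h.py <<'E'
def bent(P):
    d=np.linalg.norm(P[:,None]-P[None],axis=2);a,b=np.unravel_index(d.argmax(),d.shape);out=[]
    for E1,E2 in ((P[a],P[b]),(P[b],P[a])):
        L=np.linalg.norm(E2-E1);u=(E2-E1)/L;n=np.array([-u[1],u[0]])
        x=(L*L+.072**2-.056**2)/(2*L);h=np.sqrt(max(.072**2-x*x,0))
        for s in (1,-1):
            Bp=E1+x*u+s*h*n
            def ds(p,q): 
                w=q-p;t=np.clip(((P-p)@w)/(w@w),0,1);return np.linalg.norm(P-p-t[:,None]*w,axis=1)
            dd=np.minimum(ds(E1,Bp),ds(E2,Bp)); e=(Bp-E1)/np.linalg.norm(Bp-E1)
            out.append((dd.std(),E1+.048*e,np.arctan2(e[1],e[0]),d.max()))
    return sorted(out,key=lambda o:o[0])
E
python3 - <<'E'
from h import *
T=ctrl.camera_info('top')
q=[(251.5,156.5),(315,145.5),(329,222.5),(264,233)]
P=np.array([plane(T,*p,.05)[:2] for p in q]);print('bin',P.mean(0),[(np.linalg.norm(P[(k+1)%4]-P[k]).round(4),np.degrees(np.arctan2(*(P[(k+1)%4]-P[k])[::-1])).round(1)) for k in range(4)])
ctrl.movep([0.56,0.235,0.2],quat(0.0)); ctrl.pause(.2)
i,im=snap('wrist','b1'); print((-i['R'].T@i['t']).round(3))
for k,st,c,m in blobs(greymask(im),300,6000):
    p=plane(i,*c,.0075); print(st,p.round(3))
    if np.linalg.norm(p[:2]-[.57,.297])<.03:
        P=lure(i,m)[4]
        for o in bent(P)[:2]: print(o)
        # leg edge fit: points of straight leg
        o=bent(P)[0]; e=np.array([np.cos(o[2]),np.sin(o[2])]);n=np.array([-e[1],e[0]])
        s=(P-o[1])@e; w=(P-o[1])@n; k2=(abs(s)<.015)
        for sg in (1,-1):
            kk=k2&(w*sg>0); print(sg,np.polyfit(s[kk],w[kk],1))
E
```

```text
bin [ 0.60782475 -0.01468318] [(np.float64(0.1572), np.float64(-80.3)), (np.float64(0.1914), np.float64(-170.8)), (np.float64(0.1578), np.float64(98.8)), (np.float64(0.189), np.float64(9.0))]
[0.56  0.311 0.345]
[ 236   75   92   75 1915] [0.57  0.299 0.008]
(np.float64(0.0029011010991668567), array([0.55923139, 0.28593146]), np.float64(0.2674115424622902), np.float64(0.11699095232411645))
(np.float64(0.004173008246226067), array([0.5812677 , 0.30209135]), np.float64(-2.143510517191026), np.float64(0.11699095232411645))
1 [-0.01709732  0.01024028]
-1 [-0.02861675 -0.00891452]
```

View pics/b1.png

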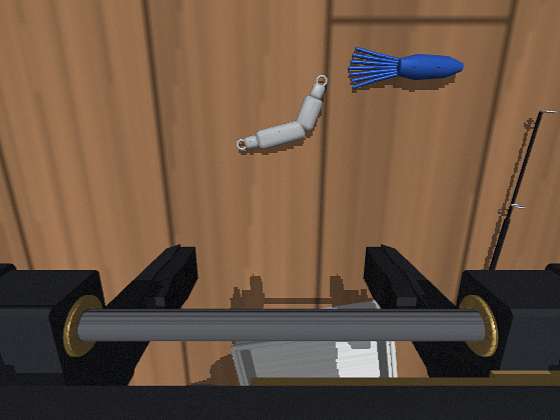

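```bash
python3 - <<'E'
from h import *
T=ctrl.camera_info('top');S=ctrl.camera_info('scene')
q=np.array([(251.5,156.5),(315,145.5),(329,222.5),(264,233)]);s=np.array([(307,328),(387,280),(454,315),(380,367)])*.7
X=np.array([plane(T,*p,.05) for p in q])
for p,x in zip(q,X):
    uv=proj(S,x);j=np.argmin(np.linalg.norm(s-uv,axis=1)); print(tri([(T,*p),(S,*s[j])]))
pick(np.array([0.5592,0.2864]),0.245-np.pi/2)
if ctrl.read_grip_width()>0.015:
    b=[0.607,-0.015]; y=best_yaw(np.radians(9.2),b); print(y)
    ctrl.movep([*b,0.16],quat(y)); print(ctrl.read_grip_width())
    print(ctrl.move_straight([*b,0.014],feed=0.12,contact_N=12),ctrl.read_position()); ctrl.pause(.2)
    ctrl.open_gripper(); ctrl.pause(.2); ctrl.move_straight([*b,0.2],feed=.25)
ctrl.movep([0.45,-0.2,0.22],quat(0.0)); ctrl.pause(.2)
i,im=snap('wrist','l2'); i,t=snap('top','t4');print(ctrl.read_time_s())
cv2.imwrite('pics/l2z.png',np.hstack([cv2.resize(im[:,:,::-1],(400,300)),cv2.resize(t[100:310,130:410,::-1],(400,300))]))
E
```

```text
(array([0.68462639, 0.07960434, 0.05752855]), [np.float64(0.0030062165257270577), np.float64(0.003006216525727257)])
(array([ 0.71210297, -0.07471676,  0.04896705]), [np.float64(0.0038297105281261024), np.float64(0.003829710528125758)])
(array([ 0.52438738, -0.10631166,  0.04239481]), [np.float64(0.003163371763790128), np.float64(0.0031633717637899544)])
(array([0.50239896, 0.04811643, 0.04524163]), [np.float64(0.00028085989866335055), np.float64(0.0002808598986632977)])
down False [0.5597 0.2866 0.0048]
w 0.019237858200809567
w up 0.019889097101506006 41.5083
0.16057029118347832
0.019209217929968818
False [ 0.60743784 -0.01506447  0.01474593]
47.6917
```

View pics/l2z.png

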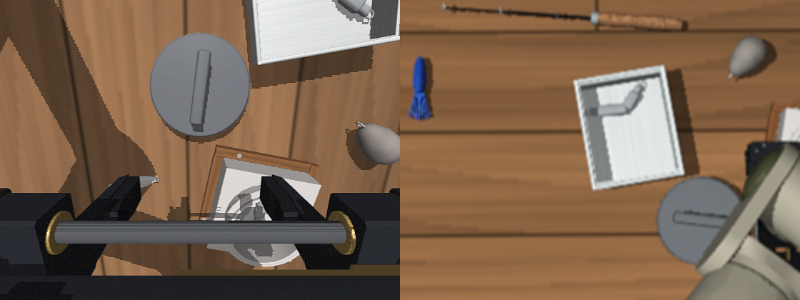

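```bash
python3 - <<'E'
from h import *
import pickle
D=pickle.load(open('views.pkl','rb')); D['l2']=ctrl.camera_info('wrist')
from scipy.optimize import least_squares
for k in ('l0','l1','l2'):
    im=cv2.imread(f'pics/{k}.png')[:,:,::-1].copy(); i=D[k]
    m=greymask(im,70,70)
    m=cv2.morphologyEx(m,cv2.MORPH_OPEN,np.ones((3,3),np.uint8))
    b=min(blobs(m,3000,25000),key=lambda b:np.linalg.norm(plane(i,*b[2],.029)[:2]-[.45,-.136]))
    cs,_=cv2.findContours(b[3].astype(np.uint8),cv2.RETR_EXTERNAL,cv2.CHAIN_APPROX_NONE);c=max(cs,key=cv2.contourArea)
    c=cv2.convexHull(c).reshape(-1,2)
    W=np.array([plane(i,*p,.029)[:2] for p in c]); f=lambda q:np.hypot(W[:,0]-q[0],W[:,1]-q[1])-q[2]
    s=least_squares(f,[.45,-.136,.075],loss='soft_l1',f_scale=.0007); print(k,b[1],s.x.round(4),np.median(abs(f(s.x))))
E
```

```text
l0 [  209    44   141   148 15827] [ 0.4492 -0.1356  0.0743] 0.00012854431363279462
l1 [  217    60   140   143 15332] [ 0.4498 -0.1358  0.0743] 0.00016733596488252567
l2 [  209    45   142   145 15804] [ 0.449  -0.1357  0.0742] 0.00015900148806794606
```

```bash
cat >> h.py <<'E'
LID=np.array([0.4495,-0.1357])
E
python3 - <<'E'
from h import *
y=best_yaw(np.radians(83.2-90),LID);print(y)
ctrl.movep([*LID,0.12],quat(y)); print(ctrl.move_straight([*LID,0.034],feed=0.08,contact_N=10),ctrl.read_position())
ctrl.grab(60); ctrl.pause(.2); print('w',ctrl.read_grip_width(),ctrl.read_position(),ctrl.read_wrist_force())
ctrl.move_straight([*LID,0.2],feed=.1); print('w',ctrl.read_grip_width(),ctrl.read_wrist_force())
i,im=snap('wrist','h1')
yp=np.radians(79.2)
print(ctrl.ik([*CAN,0.2],quat(yp)),ctrl.ik([*CAN,0.108],quat(yp-np.radians(139))))
ctrl.movep([*CAN,0.2],quat(yp)); ctrl.pause(.3); print(ctrl.read_joints(),ctrl.read_grip_width(),ctrl.read_time_s())
i,im=snap('wrist','h2')
cv2.imwrite('pics/h12.png',np.hstack([cv2.imread('pics/h1.png'),cv2.imread('pics/h2.png')])[:, ::1][::1, ::1])
a=cv2.imread('pics/h12.png');cv2.imwrite('pics/h12.png',cv2.resize(a,(800,300),interpolation=cv2.INTER_AREA))
E
```

```text
-0.11868238913561437
False [ 0.44975383 -0.13585485  0.03441907]
w 0.01743149820676913 [ 0.44953233 -0.13571641  0.03400817] [ 0.06215453 -0.33668877 -0.06498218]
w 0.01707468063453319 [-0.22031581  1.21575983 -3.29644647]
[-7.33349236e-01  6.09010402e-01  1.15191277e+00 -4.44089210e-16
  1.38066948e+00 -2.11565000e+00] [-7.33349236e-01  6.90261002e-01  1.26108277e+00 -4.44089210e-16
  1.19024888e+00  3.10357657e-01]
[-7.33127931e-01  6.08643823e-01  1.15212389e+00  8.12940211e-06
  1.38064139e+00 -2.11543636e+00] 0.017518254203716107 54.3833
```

View pics/h12.png

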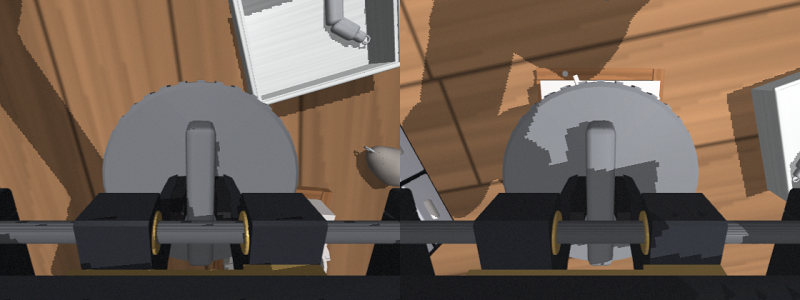

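```bash
python3 - <<'E'
from h import *
yp=np.radians(79.2)
print(ctrl.move_straight([*CAN,0.13],feed=.08,contact_N=8),ctrl.read_position(),ctrl.read_grip_width())
h=ctrl.move_straight([*CAN,0.1085],feed=.03,contact_N=8)
ctrl.pause(.2)
print(h,ctrl.read_position(),ctrl.read_wrist_force(),ctrl.read_torque(),ctrl.read_grip_width(),ctrl.read_time_s())
E
```

```text
False [ 0.54912764 -0.33820232  0.13062947] 0.017249214070126768
False [ 0.54894401 -0.33802026  0.10862613] [ 0.18819279 -0.49835892 -2.25104416] [-0.00141151 -0.03364249  0.02325561] 0.017058912157234193 56.525
```

```bash
python3 - <<'E'
from h import *
for z in (.108,.1075,.107):
    h=ctrl.move_straight([*CAN,z],feed=.01,contact_N=4); ctrl.pause(.2)
    f=ctrl.read_wrist_force();print(z,h,ctrl.read_position().round(4),f.round(2),ctrl.read_torque().round(3))
    if f[2]>2: break
i,im=snap('scene','s3'); i2,t=snap('top','t5')
a=im[110:250,130:330,::-1];b=t[140:280,330:530,::-1]
cv2.imwrite('pics/s3z.png',np.hstack([cv2.resize(a,(400,280)),cv2.resize(b,(400,280))]))
E
```

```text
0.108 False [ 0.5489 -0.338   0.108 ] [ 0.53 -0.35 -2.24] [ 0.01  -0.006 -0.045]
0.1075 False [ 0.549  -0.3381  0.1079] [-1.62  0.6   3.97] [ 0.163  0.25  -0.009]
```

View pics/s3z.png

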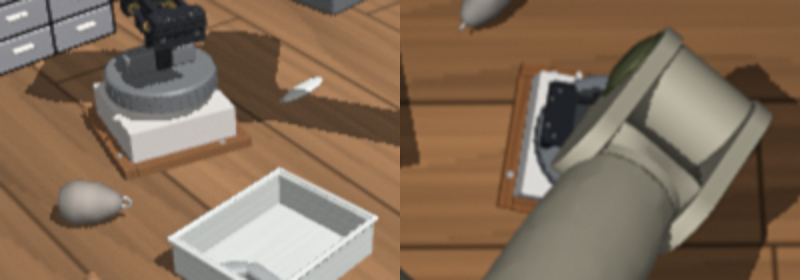

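```bash
python3 - <<'E'
from h import *
yp=np.radians(79.2)
for d in (5,20,40,60):
    t0=ctrl.read_time_s(); ctrl.movep([*CAN,0.1077-0.0006*d/139],quat(yp-np.radians(d))); t1=ctrl.read_time_s();ctrl.pause(.15)
    print(d,round(t1-t0,2),np.degrees(yaw()).round(2),ctrl.read_position().round(4),ctrl.read_wrist_force().round(2),ctrl.read_torque().round(3),round(ctrl.read_grip_width(),4))
E
```

```text
5 0.25 74.3 [ 0.5491 -0.3382  0.1078] [-0.07 -0.56  3.61] [ 0.002 -0.062 -0.012] 0.0179
20 0.36 59.36 [ 0.549  -0.3381  0.1078] [ 0.03 -0.43  3.51] [-0.005 -0.044 -0.097] 0.0177
40 0.42 39.3 [ 0.549  -0.3381  0.1078] [-0.3  -0.11  5.74] [-0.023  0.01  -0.093] 0.0173
60 0.43 19.3 [ 0.549  -0.3381  0.1078] [0.99 0.23 5.4 ] [-0.062  0.028 -0.16 ] 0.0176
```

```bash
python3 - <<'E'
from h import *
yp=np.radians(79.2)
for d in (80,100,115,122):
    ctrl.movep([*CAN,0.1077-0.0006*d/139],quat(yp-np.radians(d)));ctrl.pause(.2)
    tq=np.mean([ctrl.read_torque() for _ in range(5)],0)
    print(d,np.degrees(yaw()).round(2),ctrl.read_position().round(4),ctrl.read_wrist_force().round(2),tq.round(3),round(ctrl.read_grip_width(),4))
for d in np.arange(123,137.1,1):
    ctrl.movep([*CAN,0.1077-0.0006*d/139],quat(yp-np.radians(d)));
    T=[]
    for _ in range(4): ctrl.pause(.05);T.append(ctrl.read_torque()[2])
    print(d,np.degrees(yaw()).round(2),np.round(T,3),ctrl.read_wrist_force().round(1))
    if abs(np.mean(T))>0.6: break
print(ctrl.read_grip_width(),ctrl.read_time_s()); i,im=snap('wrist','k1')
E
```

```text
80 -0.71 [ 0.5491 -0.3382  0.1078] [ 0.   -0.34  5.79] [-0.024  0.076 -0.148] 0.0173
100 -20.7 [ 0.5491 -0.3382  0.1078] [0.49 0.67 6.23] [-0.075  0.078 -0.148] 0.0175
115 -35.71 [ 0.5491 -0.3382  0.1078] [0.28 0.92 6.25] [ 0.014  0.191 -0.185] 0.0176
122 -42.71 [ 0.5491 -0.3382  0.1078] [0.39 0.41 6.82] [-0.038  0.137 -0.156] 0.0176
123.0 -43.68 [0.03  0.039 0.012 0.075] [0.  0.3 6.4]
124.0 -44.68 [0.031 0.073 0.01  0.072] [-0.3 -0.4  7.4]
125.0 -45.68 [0.064 0.05  0.016 0.082] [0.1 0.8 7. ]
126.0 -46.68 [0.046 0.052 0.056 0.015] [-0.7 -0.4  7.1]
127.0 -47.68 [0.042 0.048 0.044 0.004] [ 0.2 -0.1  7.2]
128.0 -48.68 [0.06  0.014 0.028 0.028] [-0.1 -0.8  7.2]
129.0 -49.68 [0.092 0.012 0.086 0.034] [ 0.6 -0.4  7.1]
130.0 -50.67 [0.126 0.086 0.103 0.091] [ 0.4 -0.6  7. ]
131.0 -51.67 [0.099 0.141 0.156 0.127] [ 0.7 -0.4  7.7]
132.0 -52.66 [0.223 0.22  0.135 0.199] [-0.4 -0.3  7.2]
133.0 -53.66 [0.239 0.228 0.181 0.294] [ 0.5 -0.4  7.8]
134.0 -54.65 [0.294 0.377 0.298 0.324] [-0.7  0.3  6.3]
135.0 -55.64 [0.411 0.37  0.383 0.38 ] [-0.3  0.1  7.3]
136.0 -56.63 [0.444 0.436 0.397 0.441] [-0.5 -0.1  6.6]
137.0 -57.62 [0.521 0.547 0.504 0.555] [-0.8 -1.   6.8]
0.017268408623390373 68.5917
```

View pics/k1.png

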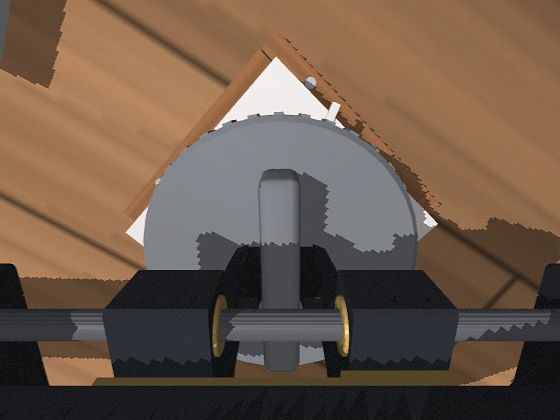

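```bash
python3 - <<'E'
from h import *
yp=np.radians(79.2)
for d in (138,139):
    ctrl.movep([*CAN,0.1077-0.0006*d/139],quat(yp-np.radians(d)));
    T=[]
    for _ in range(4): ctrl.pause(.05);T.append(ctrl.read_torque()[2])
    print(d,np.degrees(yaw()).round(2),np.round(T,3),round(ctrl.read_grip_width(),4))
ctrl.open_gripper(); ctrl.pause(.3)
ctrl.move_straight([*CAN,0.25],feed=.12)
ctrl.movep([CAN[0],CAN[1]-0.06,0.26],quat(0.0)); ctrl.pause(.3)
import pickle
i,im=snap('wrist','f0'); pickle.dump(i,open('f0.pkl','wb'))
ctrl.movep([0.35,0.2,0.3],quat(0.0)); ctrl.pause(.3)
_,s=snap('scene','f1'); _,t=snap('top','f2'); print(ctrl.read_time_s(),ctrl.read_wrist_force())
cv2.imwrite('pics/ff.png',np.hstack([cv2.resize(x[:,:,::-1],(400,300),interpolation=cv2.INTER_AREA) for x in (s,t)]))
cv2.imwrite('pics/f0z.png',cv2.resize(im[:260,130:430,::-1],(692,600),interpolation=cv2.INTER_CUBIC))
E
```

```text
138 -58.61 [0.562 0.561 0.598 0.597] 0.0177
139 -59.6 [0.675 0.63  0.755 0.704] 0.0175
76.3417 [-0.14019828 -0.49614085 -0.42237563]
```

View pics/ff.png

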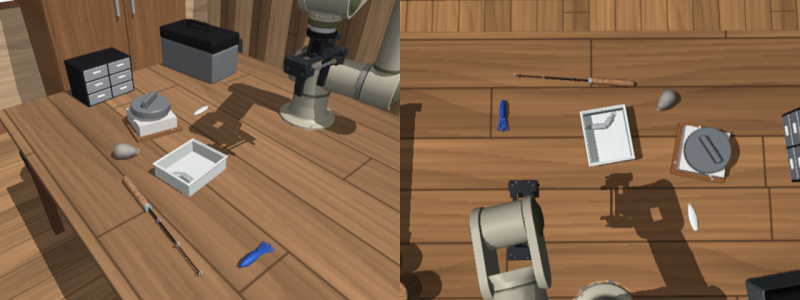

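View pics/f0z.png

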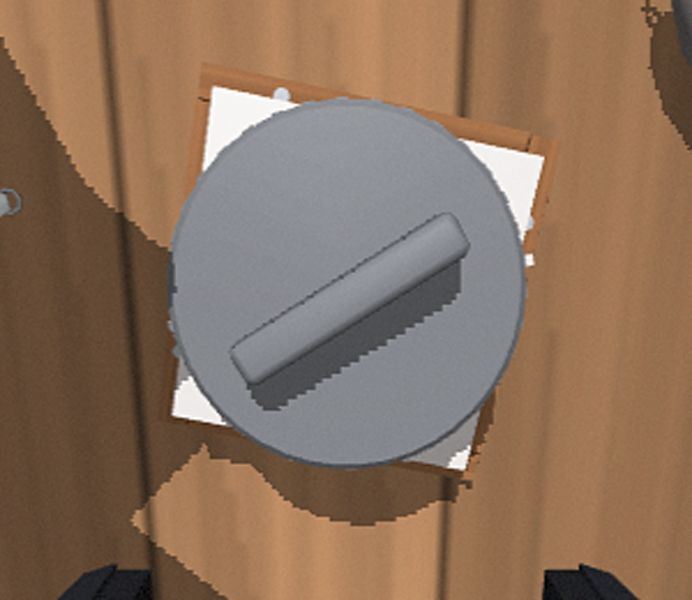

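```bash
python3 - <<'E'
from h import *
import pickle
i=pickle.load(open('f0.pkl','rb'));k=300/692
f=lambda x,y:plane(i,130+x*k,y*260/600,.132)[:2]
for a,b in (((232,352),(440,214)),((255,383),(468,247)),((242,368),(456,231))):
    A,B=f(*a),f(*b);d=B-A;print(np.degrees(np.arctan2(d[1],d[0])),(A+B)/2,np.linalg.norm(d))
im=cv2.imread('pics/f0.png')[:,:,::-1].copy();m=greymask(im,70,70)
print(np.array([plane(i,130+x*k,y*260/600,.103)[:2] for x,y in((172,285),(526,285),(348,99),(348,467))]).round(4))
E
```

```text
32.55631003554605 [ 0.54344101 -0.33202735] 0.09189048470037409
32.070260998416295 [ 0.55293522 -0.34365301] 0.09417750840869474
31.8931825598118 [ 0.5482325  -0.33798471] 0.09415304200789507
[[ 0.4767 -0.3332]
 [ 0.6221 -0.3332]
 [ 0.549  -0.2645]
 [ 0.549  -0.4111]]
```

```bash
python3 - <<'E'
from h import *
print(ctrl.read_time_s()); ctrl.close_job()
E
```

```text
76.3417
the job is handed in; nothing more can be done
```

I put both straight lures in the canister and the one bent lure in the scrap bin. I then set the lid on the canister, screwed it down to snug, and handed in the job at 76 s.

- **Lures:** the top, scene and wrist views showed only two straight lures and one bent one. The wrist camera showed both straight lures lying flat inside the canister before the lid went on. The bent one was still in the bin in the last pictures.
- **Lid:** it met the rim where expected, with its origin about 74 mm above the shelf. Torque followed the given curve, about 0.53 Nm at 137° and 0.70 Nm at 139°, where I let go. Both are inside the snug range.
- **Last check:** the lid sat within about 1 mm of the canister's axis.
- **Other tackle:** it looked in place in the final top and scene views, though I did not measure how far each piece had moved. I saw no grip slackening and no lure knocked aside.

Two readings disagreed:
- **Bar angle:** the final picture put the bar at about 32°, which means 137° of turn. The gripper's own angle gave 139°. Both are within 133–145° and about 20° short of the end of the thread, against the 8.6° limit.
- **Bin size:** the bin measured about 5% larger than stated, probably because of its lip or the pixel edges. The bent lure was lowered at the bin's centre, so this did not matter.

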